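Turn the awl point-down against the stake and hang it in the tool rack

TASK

Pick up the awl that lies flat on the leather by its handle, and turn it point-down within your fingers by pressing its steel shank against the underside and then the side of a horn of the T-shaped stake, keeping hold of it. Then bring it into the empty middle slot of the tool rack from the open front, lower it until the handle's shoulder rests flat on the board, well in from the front edge, and only then let go. Leave the two hanging tools, the mallet and the jar where they are.

Things in the scene. Friction and masses are not known exactly. Their poses are not given: they have to be found in the camera images.
- awl_grip (a point): Grip centre of the loose awl, on the axis of its eight-sided handle (24 mm across flats, 73 mm long, wood with a brass end), 38 mm from the butt end and 35 mm from the shoulder; 12 mm above the table at the start, when the awl lies flat. x axis along the awl towards its point, at the start roughly away from the robot; two flats are then upright, facing its +y and -y.
- awl_shoulder (a point): Centre of the flat shoulder of the awl, where the 24 mm handle ends and the round steel shank (8 mm in diameter, 90 mm long with its point) begins; 35 mm from the grip centre towards the point. x axis towards the point (down when the awl hangs).
- horn_left (a point): On the axis of the stake's crossbar, 80 mm to the +y side of the post. The crossbar is a fixed, level, round steel bar of 22 mm diameter, 240 mm long in all, axis 150 mm above the table, sticking out freely on both sides of the post. y axis along the bar, x axis level and across it, roughly away from the robot; z up.
- horn_right (a point): The same bar, on its axis, 80 mm to the -y side of the post; same axes.
- stake: The fixed T-shaped steel stake on a round log (150 mm in diameter, 55 mm high); a 26 mm square post in the middle carries the crossbar, its head 36 mm long along the bar. Origin under the middle of the log, at table height. The stake stands to the left or to the right, the rack on the other side.
- slot (a point): Empty middle slot of the rack: a point on the top face of the board, 150 mm above the table. The slot is 14 mm wide (y) and open at the board's front edge, 24 mm away on the -x side of this point (roughly towards the robot); its closed end is 16 mm away on the +x side. x axis level, along the slot inwards; z up.
- rack: The fixed plywood tool rack; origin under the middle of its base at table height, 11 mm behind the slot point. Board 10 mm thick, 210 mm wide, 70 mm deep, free below at the slots down to 12 mm above the table. Neighbouring slots 80 mm to either side.
- tool_l_mid (a point): Bystander: tool hanging in the slot on the +y side; middle of its handle, 30 mm above the board (handle 24 mm wide, 60 mm high above the board).
- tool_r_mid (a point): Bystander: the same in the slot on the -y side.
- awl: The whole awl, about 120 g; origin 12 mm under the grip centre as it lies. Balance point in the handle, within 20 mm of the grip centre. Pinched firmly on its upright flats from above it keeps its angle, yet pivots about the line between the pads when its shank is pushed with about 3 N or more (firmer grips need more). The butt needs 43 mm of free room round the grip centre to swing up between the fingers.
- tool_l: The hanging tool on the +y side; origin at its shoulder, on the board's top.
- tool_r: The hanging tool on the -y side; origin at its shoulder, on the board's top.
- mallet_mid (a point): Bystander: mallet with a white head lying on the table, 235 mm long, 42 mm high; near its middle.
- jar_mid (a point): Bystander: amber jar standing on the table, 56 mm in diameter, 70 mm high; its centre.

How it is judged:
By the outcome, as a careful person would: the job done as asked, in the order asked, and still so for the second after the job is handed in, with the robot touching nothing.
It also fails if it takes over 64 s, if anything falls off the work surface, if the arm or the gripper's body presses on something with over 40 N, if the wrist force passes 120 N, or if a joint passes its speed limit or range.

ROBOT

A 6-joint arm with a two-finger parallel gripper is mounted at the origin on the work surface. World frame = base frame: x ahead of the robot, y to its left, z up, the work surface at z = 0. Lengths are in mm, angles in rad, forces in N, time in s.
With the tool pointing down it reaches from about 250 to 775 mm from the base axis. Payload 4 kg.
Tool frame: the origin (TCP) lies on the front face of the gripper's body, between the roots of the fingers; the fingertips stand 73 mm ahead of it and the grasp point (between the pads) lies 54 mm ahead of it; z points along the fingers, y is the direction in which the jaws open and shut (so a half turn about z gives the same grasp; the last joint's range is limited). The gripper opens to 85 mm and grips with 20 to 120 N. Pads are 22 mm wide; open, the fingers measure 114 mm over their backs; the gripper's body (76 mm by 85 mm) begins 54 mm behind the grasp point. The pads swing forward as they close: fully open they stand 13 mm farther back than shut.
Start: joints at [-1.441, 0.087, 1.371, -0, 1.684, -0.103], TCP at [126.881, -535.174, 303.941] pointing down, gripper open.
Joint ranges: [-3.1, 3.1], [-0.76, 2.03], [0.27, 2.55], [-1.08, 4.22], [0.17, 2.65], [-2.57, 2.57]. Speed limits (rad/s): [2.79, 2.79, 3.14, 3.14, 3.14, 3.14].

INTERFACE

Orientations are given as [roll, pitch, yaw] about the fixed x, y, z axes, in that order (R = Rz(yaw) Ry(pitch) Rx(roll)).
In Python, from rig import env, eyes gives the robot as it stands.
- The arm moves only by the shell command python3 -m jog 'ROWS'. ROWS is text: rows parted by semicolons, each of 7 numbers parted by spaces: the turn, a rotation vector about the world's x, y, z in rad, then the shift along the world's x, y, z in mm, then the opening, from -1 (shut) to 1 (fully open). A call has 1 to 8 rows; each row is the pose to reach, as a shift and turn from the pose commanded when the call began; what a row does not reach only later rows make up. A row lasts 1/8 s, in which the tool goes at most 62.5 mm and 10.7 degrees, less where a joint would pass 70% of its speed; a pose out of reach is approached as far as the arm can. A call with a gripper value outside its range is refused whole. The fingers move at their own pace and stop on an object; the grip force is fixed at half the most. Time passes only in rows, so rows that repeat a pose let the fingers close. It gives the time, the measured TCP pose, the force and the opening at its end, in the units of the state.
- env.sense(): the state, without advancing time (a new reading comes with each control period).
- eyes.get_image(name): name is "side" or "top" or "wrist"; returns a dict with "color" (384x512x3 uint8, red, green, blue), "camera_matrix" (3x3 intrinsics, pixels), "k1" (the pictures are not rectified: a ray, as slopes to the right and down, at radius r is drawn at 1 + k1 r^2 times it, then the intrinsics apply), "cam_to_world" (4x4, takes a point from camera to world coordinates). Camera axes: x right, y down, z forward; pixel columns grow to the right and rows downward; lengths in mm; the calibration is good to about 2 mm. A picture is of the moment at which its call begins. There is no depth.
- env.finish_job(): hands the job in, once; it reports no verdict.
The state is a dict: "time_s": time; "joint_pos": joint angles; "qd": joint speeds; "joint_efforts": joint torques, N m; "eef_pos": TCP position; "orientation": TCP orientation; "ft_force": force on the tool from outside, world axes, zero at the start; "moment": the same for the moment, N m; "width": finger opening in mm.
Only numpy, scipy, OpenCV 4.12 (cv2) and the standard library are available. Lean on these libraries where they do the work, as an engineer would, in place of code of your own. Each camera call takes 0.05 s, during which the arm holds its last target.

## Working session

There is one attempt and no reset: what is moved stays moved. The work goes in short steps, Python scripts to look and compute and a shell command to move; the robot and the scene stay as the last step left them, time stands still between calls to the robot, and variables do not carry over. Pictures are saved under pics/ and viewed, and the job is handed in when it is done.

```bash
ls; mkdir -p pics
python3 - <<'E'
from rig import env, eyes
import cv2
s=env.sense()
for k,v in s.items(): print(k,v)
for n in ("side","top","wrist"):
    d=eyes.get_image(n); cv2.imwrite(f"pics/{n}0.png",cv2.cvtColor(d["color"],cv2.COLOR_RGB2BGR))
    print(n,d["camera_matrix"].round(1).tolist(),d["k1"],d["cam_to_world"].round(3).tolist())
E
```

```text
pics
time_s 0.0
joint_pos [-1.44113114e+00  8.79777311e-02  1.37230682e+00 -3.91412554e-05
  1.68358062e+00 -1.03123093e-01]
qd [ 6.46909803e-04 -8.26004990e-04 -9.89873766e-04  8.29163933e-05
  7.55809067e-04  1.08222876e-03]
joint_efforts [ 1.07281649e-03 -3.51865625e+01 -3.13272285e+01  7.18756451e-05
  1.08043614e-02  3.69094408e-07]
eef_pos [ 126.80913413 -534.82800458  302.69984412]
orientation [-3.13932821e+00 -1.95237590e-04  2.32783701e-01]
ft_force [ 0.18104628 -0.51245665 -0.03246794]
moment [-0.00914269  0.02486663  0.03350754]
width 84.9298196136357
side [[493.8, 0.0, 257.4], [0.0, 493.8, 195.5], [0.0, 0.0, 1.0]] 0.03104575809526347 [[-0.964, -0.199, 0.177, 246.947], [-0.265, 0.661, -0.702, 846.66], [0.022, -0.724, -0.689, 975.154], [0.0, 0.0, 0.0, 1.0]]
top [[389.8, 0.0, 253.4], [0.0, 389.8, 192.8], [0.0, 0.0, 1.0]] -0.09502505167776326 [[0.05, -0.978, 0.201, 282.369], [-0.999, -0.049, 0.007, 11.547], [0.003, -0.202, -0.979, 1095.784], [0.0, 0.0, 0.0, 1.0]]
wrist [[281.4, 0.0, 255.0], [0.0, 281.4, 189.2], [0.0, 0.0, 1.0]] -0.0641207353950006 [[0.23, -0.921, -0.315, 208.045], [-0.973, -0.219, -0.072, -516.049], [-0.003, 0.323, -0.946, 372.582], [0.0, 0.0, 0.0, 1.0]]
```

View pics/side0.png

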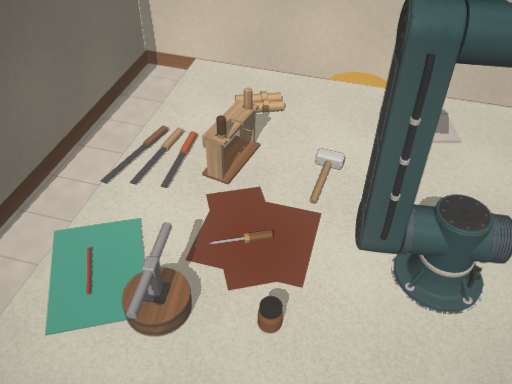

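View pics/top0.png

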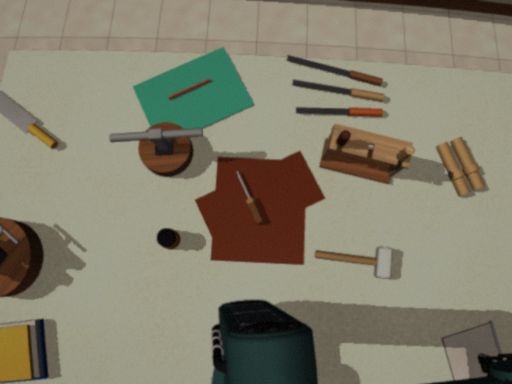

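View pics/wrist0.png

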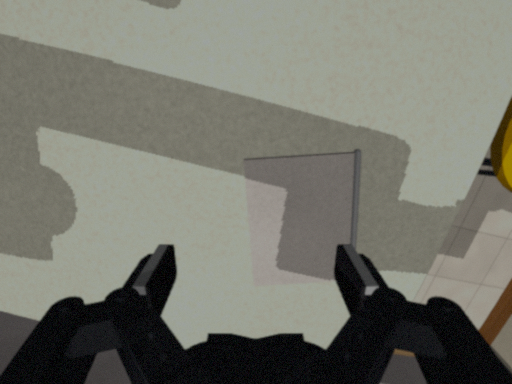

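Side and top show the awl on the brown leather (top about (252,200)), the stake at left/+y (bar from (111,137) to (202,132)) and the rack at right (about (370,152)). I'll zoom in on these for pixel points.

```bash
cat > h.py <<'E'
import numpy as np, cv2
from rig import env, eyes
def ray(d,uv):
    K=d["camera_matrix"]; p=(np.array(uv,float)-K[:2,2])/[K[0,0],K[1,1]]
    q=p.copy()
    for _ in range(30): q=p/(1+d["k1"]*(q@q))
    T=np.array(d["cam_to_world"]); v=T[:3,:3]@np.array([q[0],q[1],1]); return T[:3,3],v/np.linalg.norm(v)
def plane(d,uv,z):
    o,v=ray(d,uv); return o+v*(z-o[2])/v[2]
def tri(d1,u1,d2,u2):
    o1,v1=ray(d1,u1);o2,v2=ray(d2,u2)
    A=np.stack([v1,-v2],1); t=np.linalg.lstsq(A,o2-o1,rcond=None)[0]
    a,b=o1+v1*t[0],o2+v2*t[1]; return (a+b)/2,np.linalg.norm(a-b)
def proj(d,P):
    T=np.array(d["cam_to_world"]); p=T[:3,:3].T@(np.array(P,float)-T[:3,3]); q=p[:2]/p[2]
    K=d["camera_matrix"]; q=q*(1+d["k1"]*(q@q)); return q*[K[0,0],K[1,1]]+K[:2,2]
def crop(d,x0,y0,x1,y1,s,name):
    im=cv2.cvtColor(d["color"],cv2.COLOR_RGB2BGR)[y0:y1,x0:x1]
    im=cv2.resize(im,None,fx=s,fy=s,interpolation=cv2.INTER_CUBIC); 
    for x in range((x0+9)//10*10,x1,10):
        cv2.line(im,((x-x0)*s,0),((x-x0)*s,6),(0,255,255),1); 
        if x%20==0: cv2.putText(im,str(x),((x-x0)*s,16),0,.35,(0,0,255),1)
    for y in range((y0+9)//10*10,y1,10):
        cv2.line(im,(0,(y-y0)*s),(6,(y-y0)*s),(0,255,255),1); 
        if y%20==0: cv2.putText(im,str(y),(8,(y-y0)*s+4),0,.35,(0,0,255),1)
    cv2.imwrite("pics/"+name,im)
E
python3 - <<'E'
from h import *
import pickle
t=eyes.get_image("top"); s=eyes.get_image("side")
pickle.dump((t,s),open("ts0.pkl","wb"))
crop(t,100,115,280,235,4,"t_left.png"); crop(t,310,110,430,200,6,"t_rack.png")
crop(s,110,210,290,340,4,"s_left.png"); crop(s,190,80,290,190,5,"s_rack.png")
E
```

```text
(no output)
```

View pics/t_left.png

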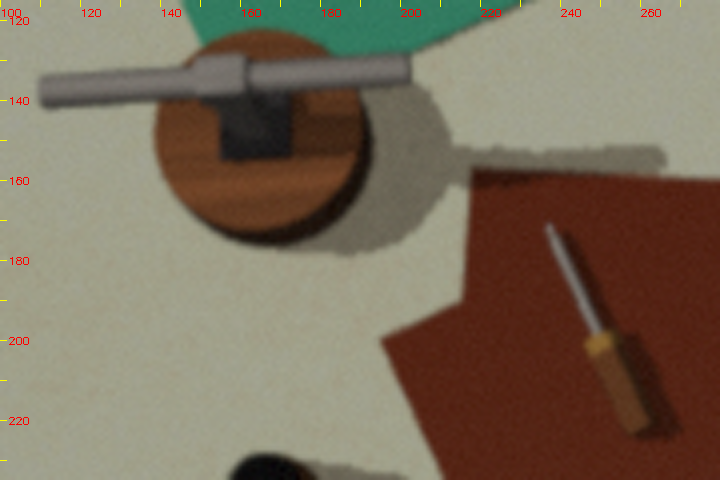

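View pics/t_rack.png

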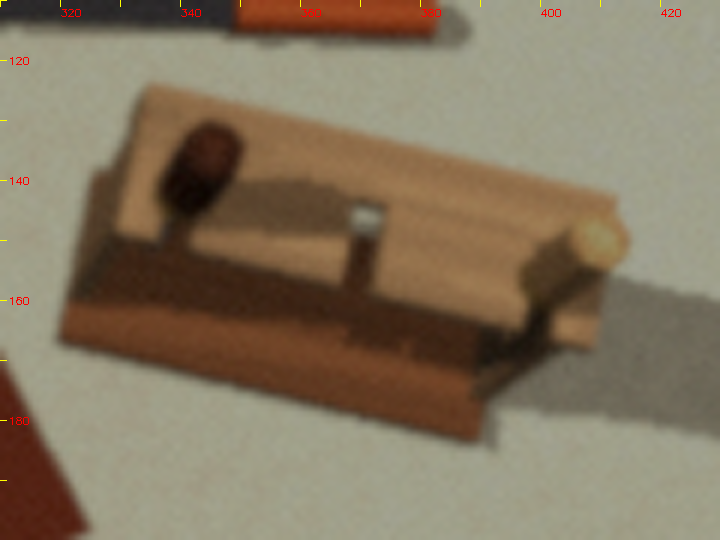

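View pics/s_left.png

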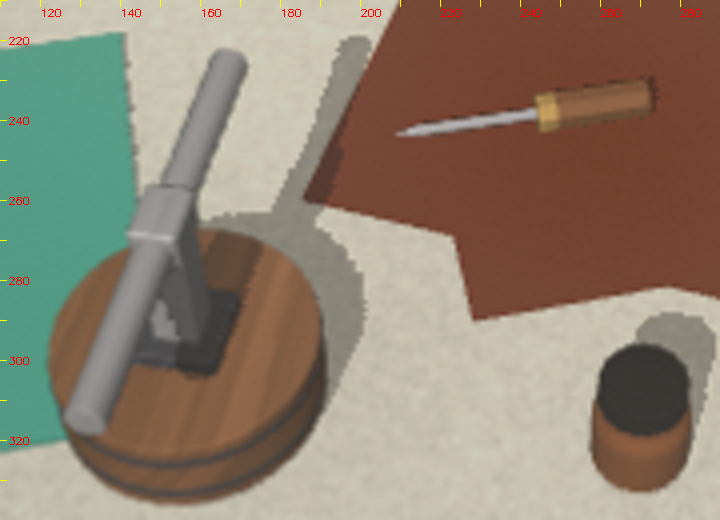

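View pics/s_rack.png

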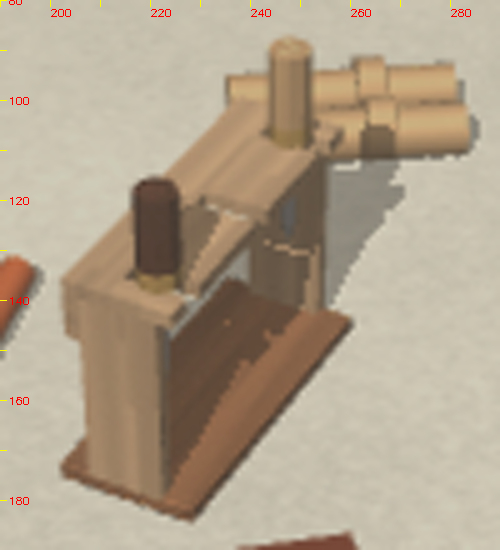

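Run:
```python
from h import *
import pickle
t,s=pickle.load(open("ts0.pkl","rb"))
T=lambda X,Y:(100+X/4,115+Y/4); R=lambda X,Y:(310+X/6,110+Y/6); S=lambda X,Y:(110+X/4,210+Y/4); Q=lambda X,Y:(190+X/5,80+Y/5)
f=lambda p:np.round(p,1).tolist()
print("top bar", f(plane(t,T(42,91),155)),f(plane(t,T(410,69),155)))
print("bar side", f(plane(s,S(88,412),152)),f(plane(s,S(232,60),152)))
print("tri", tri(t,T(42,91),s,S(88,415)), tri(t,T(410,69),s,S(232,62)))
for n,a,b in (("butt",T(637,430),S(653,95)),("sh",T(598,335),S(538,113)),("pt",T(547,226),S(398,133))):
    print(n,f(plane(t,a,12)),f(plane(s,b,12)),tri(t,a,s,b))
print("rack top")
for n,p in (("FL",(118,235)),("FR",(600,345)),("BL",(150,83)),("BR",(617,195)),("slotL f",(345,288)),("slotR f",(374,298)),("slot L b",(350,203)),("slot R b",(385,203))):
    print(n,f(plane(t,R(*p),150)))
print("rack side")
for n,p in (("FL",(172,322)),("BL",(63,280)),("FR",(325,150))):
    print(n,f(plane(s,Q(*p),150)))
```

```text
top bar [601.8, 392.5, 155.0] [627.0, 155.6, 155.0]
bar side [602.1, 392.0, 152.0] [626.5, 159.4, 152.0]
tri (array([602.04800078, 393.51182231, 152.17321965]), np.float64(1.3486943637615996)) (array([628.9409506 , 156.69609219, 147.27727698]), np.float64(1.6049756295199602))
butt [421.3, -1.6, 12.0] [416.2, -6.7, 12.0] (array([417.89610918,  -1.69312173,  17.79276268]), np.float64(5.335200820834734))
sh [487.5, 29.1, 12.0] [483.9, 29.7, 12.0] (array([485.85776631,  28.98177262,  11.28525832]), np.float64(3.43053690642721))
pt [565.1, 69.8, 12.0] [565.0, 71.5, 12.0] (array([565.65190078,  69.86918216,   9.99113426]), np.float64(0.042970837329799505))
rack top
FL [600.0, -170.6, 150.0]
FR [562.9, -378.5, 150.0]
BL [669.7, -184.2, 150.0]
BR [630.8, -388.9, 150.0]
slotL f [581.9, -268.1, 150.0]
slotR f [578.2, -280.5, 150.0]
slot L b [620.1, -270.8, 150.0]
slot R b [621.0, -286.1, 150.0]
rack side
FL [598.1, -162.1, 150.0]
BL [667.2, -180.3, 150.0]
FR [563.2, -345.8, 150.0]
```

Measurements check out: bar length 238 vs 240, awl 163 vs 163, board 210 × 70 and slot depth about 40. Grip is at about (454,14) with yaw 0.46. I'll move above the awl.

```bash
python3 -m jog '0 0 0.03 20 34 0 1;0 0 0.06 50 84 0 1;0 0 0.1 82 138 0 0.6;0 0 0.14 114 191 0 0.3;0 0 0.18 146 245 0 0.1;0 0 0.2 178 299 0 0.1;0 0 0.22 210 352 -20 0.1;0 0 0.23 240 403 -40 0.1'; python3 -m jog '0 0 0 28 47 -10 0.1;0 0 0 55 92 -30 0.1;0 0 0 75 126 -50 0.1;0 0 0 87 146 -60 0.1;0 0 0 87 146 -60 0.1'
python3 - <<'E'
from h import *
import pickle
s=env.sense(); print(s["eef_pos"],s["orientation"],s["width"],s["ft_force"],s["time_s"],s["joint_pos"])
d=eyes.get_image("wrist"); pickle.dump(d,open("w1.pkl","wb"))
cv2.imwrite("pics/w1.png",cv2.cvtColor(d["color"],cv2.COLOR_RGB2BGR))
for P in ((454,14,12),(486,29,12),(565,70,12)): print(proj(d,P))
E
```

```text
time_s: 1.25
eef_pos: [366.2, -132.9, 265.0]
orientation: [3.139, -0.001, 0.463]
ft_force: [0.2, -0.7, -0.5]
width: 47.0
time_s: 1.88
eef_pos: [452.2, 12.6, 203.7]
orientation: [-3.14, 0.002, 0.466]
ft_force: [-0.1, 0.2, 0.6]
width: 47.0
[452.18194004  12.57063922 203.6749327 ] [-3.14016814e+00  2.41686161e-03  4.65770206e-01] 47.049224160759366 [-0.08881988  0.17195394  0.62447008] 1.875 [-9.76099873e-02 -8.82664631e-02  1.74653550e+00 -8.66677365e-05
  1.48612772e+00  1.00742530e+00]
[254.73537192 180.69325095]
[255.7487425  144.49732184]
[254.41782953  40.02794713]
```

View pics/w1.png

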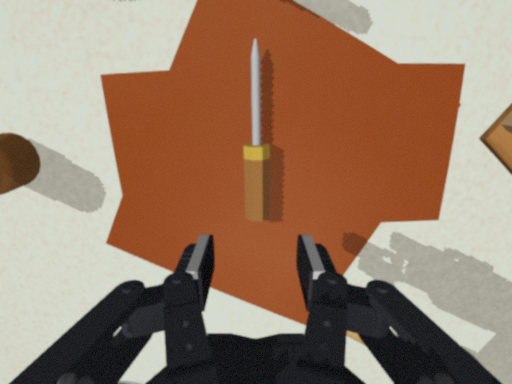

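The wrist view shows the awl centred: point (255,38), shoulder (257,145), butt (256,220). That agrees with the earlier estimate; I'll check it in mm.

Run:
```python
from h import *
import pickle
d=pickle.load(open("w1.pkl","rb"))
a=plane(d,(256.6,220),14);b=plane(d,(256.8,145),12);c=plane(d,(255,38),12)
print(a,b,c,np.linalg.norm(c-b),np.linalg.norm(b-a)); v=c-b; print(np.arctan2(v[1],v[0])); v=c-a; print(np.arctan2(v[1],v[0]))
u=v/np.linalg.norm(v); print(b-35*u)
# horn in wrist frame? rack?
s=env.sense(); print(s["eef_pos"])
```

```text
[418.1616679   -6.10218325  14.        ] [486.01910713  27.91209131  12.        ] [566.63539985  70.27175508  12.        ] 91.06770979329744 75.93156743310365
0.4837980787961142
0.4750960766347168
[454.89763256  11.90340379  12.41921859]
[452.19948641  11.67135006 204.44938695]
```

```bash
python3 -m jog '0 0 0.01 2 0 -25 0.1;0 0 0.01 2 0 -55 0.1;0 0 0.01 2 0 -85 0.1;0 0 0.01 2 0 -105 0.1;0 0 0.01 2 0 -115 0.1;0 0 0.01 2 0 -122 0.1;0 0 0.01 2 0 -125 0.1;0 0 0.01 2 0 -125 0.1'
python3 - <<'E'
from h import *
s=env.sense(); print(s["eef_pos"],s["orientation"],s["width"],s["ft_force"],s["time_s"])
d=eyes.get_image("wrist"); cv2.imwrite("pics/w2.png",cv2.cvtColor(d["color"],cv2.COLOR_RGB2BGR))
E
```

```text
time_s: 2.92
eef_pos: [454.7, 11.3, 80.4]
orientation: [3.141, -0.001, 0.473]
ft_force: [-0.7, -1.2, -0.5]
width: 47.0
[454.73737583  11.25455314  80.38050448] [ 3.14096592e+00 -6.98828696e-04  4.72769381e-01] 47.01389356345868 [-0.73188745 -1.2147625  -0.50038888] 2.925
```

View pics/w2.png

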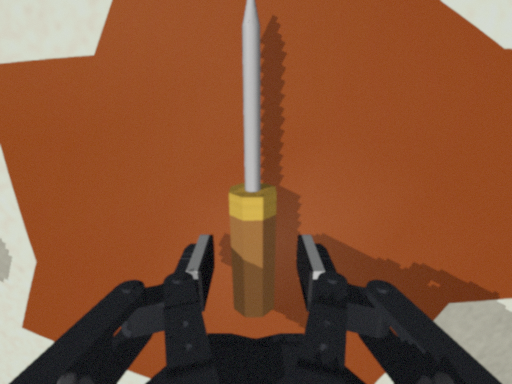

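The handle is centred between the pads (229–276 px, fingers at 207 and 302). I'll lower slightly and close.

```bash
python3 -m jog '0 0 0 0 1 -3 0.1;0 0 0 0 1 -3 0.1;0 0 0 0 1 -3 -1;0 0 0 0 1 -3 -1;0 0 0 0 1 -3 -1;0 0 0 0 1 -3 -1;0 0 0 0 1 -3 -1'
python3 - <<'E'
from h import *
s=env.sense(); print(s["eef_pos"],s["orientation"],s["width"],s["ft_force"],s["time_s"])
E
```

```text
time_s: 3.85
eef_pos: [454.7, 12.4, 77.2]
orientation: [3.141, -0.001, 0.473]
ft_force: [0.6, -0.1, 2.7]
width: 22.5
[454.6834524   12.35397589  77.23567646] [ 3.14116504e+00 -6.20122513e-04  4.72840483e-01] 22.462901434532903 [ 0.57607736 -0.11424989  2.72498652] 3.85
```

Gripped at width 22.5. I'll lift, turn to the bar's yaw, and stand off in front of the right horn.

```bash
python3 -m jog '0 0 0 0 0 15 -1;0 0 0 0 0 45 -1;0 0 0 0 5 80 -1;0 0 -0.09 2 40 103 -1;0 0 -0.18 5 85 103 -1;0 0 -0.27 7 130 103 -1;0 0 -0.366 9 166 103 -1;0 0 -0.366 9 166 103 -1'
python3 - <<'E'
from h import *
import pickle
s=env.sense(); print(s["eef_pos"],s["orientation"],s["width"],s["ft_force"],s["time_s"])
a=[eyes.get_image(n) for n in ("side","top","wrist")]; pickle.dump(a,open("a3.pkl","wb"))
crop(a[0],90,180,290,330,4,"s3.png");crop(a[1],90,100,290,250,4,"t3.png");cv2.imwrite("pics/w3.png",cv2.cvtColor(a[2]["color"],cv2.COLOR_RGB2BGR))
E
```

```text
time_s: 4.85
eef_pos: [463.0, 180.3, 180.2]
orientation: [-3.141, 0.0, 0.111]
ft_force: [-0.3, -0.6, -0.9]
width: 22.4
[463.02646066 180.29285172 180.17904706] [-3.14130724e+00  2.58969320e-04  1.10684472e-01] 22.40147033717345 [-0.25700775 -0.55286904 -0.88155536] 4.85
```

View pics/s3.png

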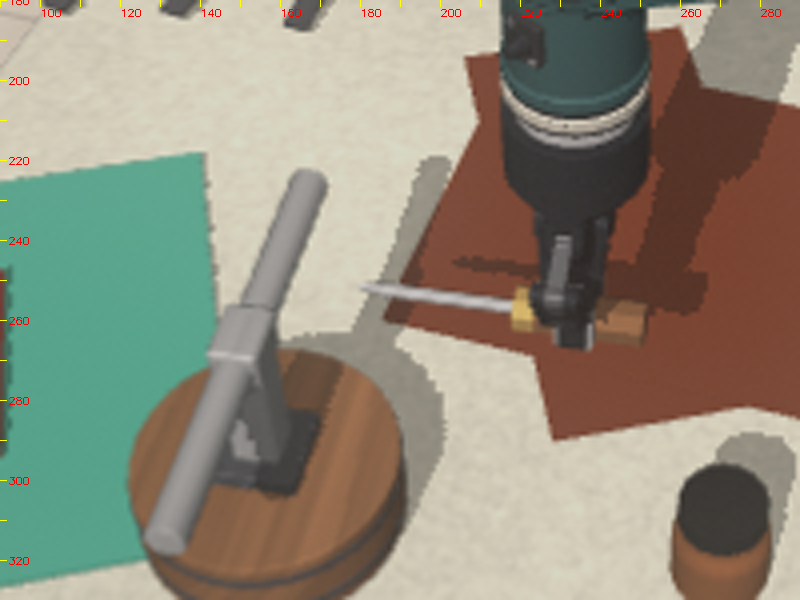

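View pics/w3.png

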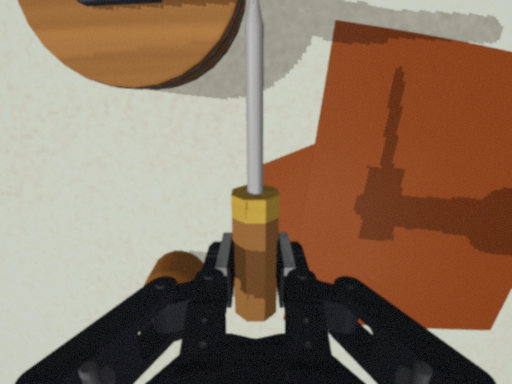

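The awl is held level: in the side view the shoulder is near (218,256) and the point near (180,252). I'll check the projection against that.

Run:
```python
from h import *
import pickle
s,t,w=pickle.load(open("a3.pkl","rb"))
for L in (35,125):
    P=np.array([463.0+.994*L,180+.11*L,115]); print(L,P,proj(s,P),proj(t,P),proj(w,P))
H=np.array([623.3,195.5]);e=np.array([.994,.107])
P0=np.array([463,180.3])
print("along",(P0-H)@e,"lateral",(P0-H)@[-.107,.994])
import math
for th in range(0,91,9):
    a=math.radians(th); st=75
    x=-st*math.cos(a)-15*math.sin(a); z=st*math.sin(a)-15*math.cos(a)
    print(th,round(x,1),round(z,1), "TCP",(H+x*e).round(1),round(150+z+65.2,1))
```

```text
35 [497.79 183.85 115.  ] [219.16419731 256.07416115] [189.67571027 184.43106443] [250.91070767 193.41831474]
125 [587.25 193.75 115.  ] [179.94158082 250.62449482] [188.80286785 151.18787929] [249.54823456  -8.9616077 ]
along -160.96459999999993 lateral 2.0433000000000052
0 -75.0 -15.0 TCP [548.8 187.5] 200.2
9 -76.4 -3.1 TCP [547.3 187.3] 212.1
18 -76.0 8.9 TCP [547.8 187.4] 224.1
27 -73.6 20.7 TCP [550.1 187.6] 235.9
36 -69.5 31.9 TCP [554.2 188.1] 247.1
45 -63.6 42.4 TCP [560.  188.7] 257.6
54 -56.2 51.9 TCP [567.4 189.5] 267.1
63 -47.4 60.0 TCP [576.2 190.4] 275.2
72 -37.4 66.7 TCP [586.1 191.5] 281.9
81 -26.5 71.7 TCP [596.9 192.7] 286.9
90 -15.0 75.0 TCP [608.4 193.9] 290.2
```

View pics/t3.png

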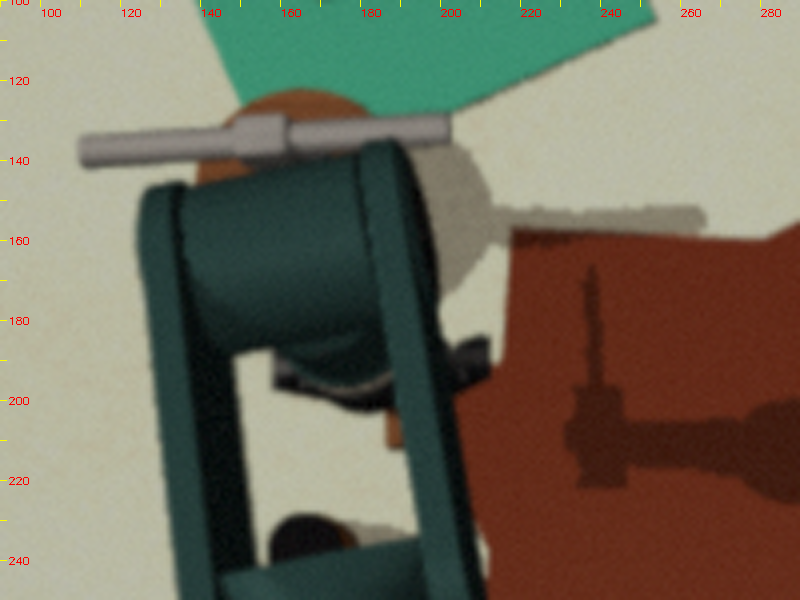

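```bash
python3 -m jog '0 0 0 15 2 0 -1;0 0 0 35 4 0 -1;0 0 0 55 6 0 -1;0 0 0 75 8 0 -1;0 0 0 85.5 8 0 -1;0 0 0 85.5 8 8 -1;0 0 0 85.5 8 15 -1;0 0 0 85.5 8 15 -1'
python3 - <<'E'
from h import *
import pickle
s=env.sense(); print(s["eef_pos"],s["orientation"],s["width"],s["ft_force"],s["time_s"])
a=eyes.get_image("side");crop(a,90,180,290,330,4,"s4.png")
E
```

```text
time_s: 6.0
eef_pos: [549.0, 186.5, 196.5]
orientation: [-3.141, -0.002, 0.107]
ft_force: [0.6, 0.8, -1.2]
width: 22.3
[549.01576013 186.4598931  196.47867456] [-3.14135763e+00 -2.46699306e-03  1.06949687e-01] 22.299134860125157 [ 0.61586251  0.75923993 -1.17333088] 6.0
```

View pics/s4.png

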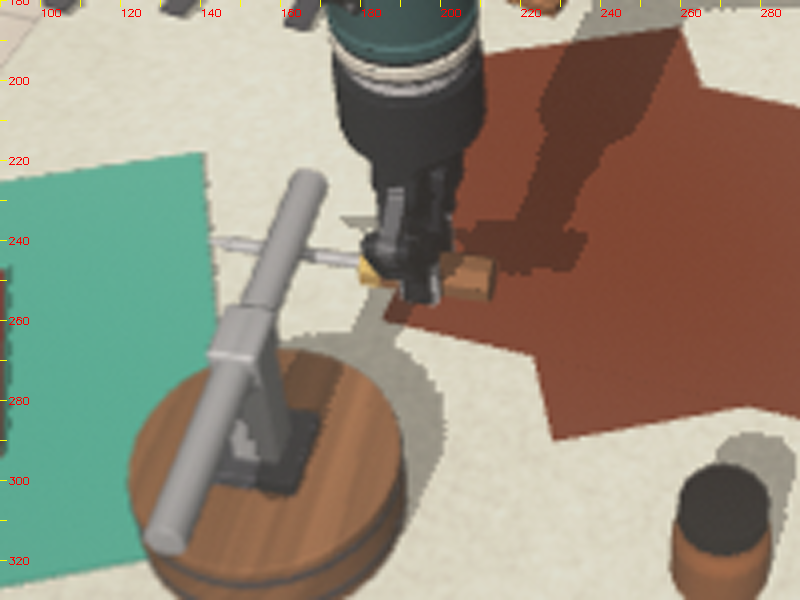

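The shank is under the horn, with the side view showing it crossing at about (163,241). Now the first half of the arc, pressing up on the underside.

```bash
python3 -m jog '0 0 0 -0.5 0 5 -1;0 0 0 -1.5 0 10 -1;0 0 0 -1.7 0.4 16 -1;0 0 0 -1.5 0.4 22 -1;0 0 0 -1.2 0.5 28 -1;0 0 0 0 0.6 34 -1;0 0 0 1.1 0.7 39.5 -1;0 0 0 1.1 0.7 39.5 -1'
python3 - <<'E'
from h import *
import pickle
s=env.sense(); print(s["eef_pos"],s["orientation"],s["width"],s["ft_force"],s["time_s"])
a=eyes.get_image("side");crop(a,90,180,290,330,4,"s5.png")
E
```

```text
time_s: 7.05
eef_pos: [549.6, 187.2, 235.3]
orientation: [-3.141, 0.001, 0.107]
ft_force: [-6.2, 0.6, -4.4]
width: 22.1
[549.63564601 187.20543731 235.31002325] [-3.14123967e+00  7.18808479e-04  1.07052846e-01] 22.05834961687594 [-6.15082276  0.62708289 -4.35714186] 7.05
```

View pics/s5.png

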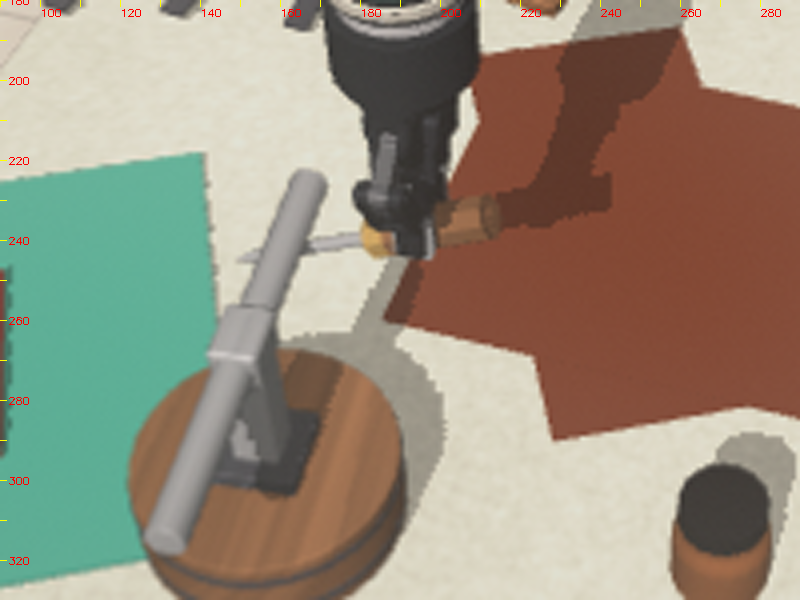

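```bash
python3 -m jog '0 0 0 2 0.2 5.5 -1;0 0 0 4 0.5 11 -1;0 0 0 7 0.8 16.5 -1;0 0 0 10 1.1 21.7 -1;0 0 0 13.5 1.5 26.5 -1;0 0 0 17.3 1.9 31.2 -1;0 0 0 21.6 2.3 35.3 -1;0 0 0 26 2.8 39.3 -1'
python3 - <<'E'
from h import *
import pickle
s=env.sense(); print(s["eef_pos"],s["orientation"],s["width"],s["ft_force"],s["time_s"])
a=eyes.get_image("side");crop(a,90,180,290,330,4,"s6.png")
a=eyes.get_image("wrist");cv2.imwrite("pics/w6.png",cv2.cvtColor(a["color"],cv2.COLOR_RGB2BGR))
E
```

```text
time_s: 8.1
eef_pos: [576.4, 189.9, 274.4]
orientation: [3.142, -0.001, 0.107]
ft_force: [-5.2, 0.4, -2.9]
width: 21.7
[576.37678781 189.91369811 274.37463226] [ 3.14159043e+00 -5.91650703e-04  1.06792112e-01] 21.670256478409726 [-5.21468309  0.38398561 -2.92976701] 8.1
```

View pics/s6.png

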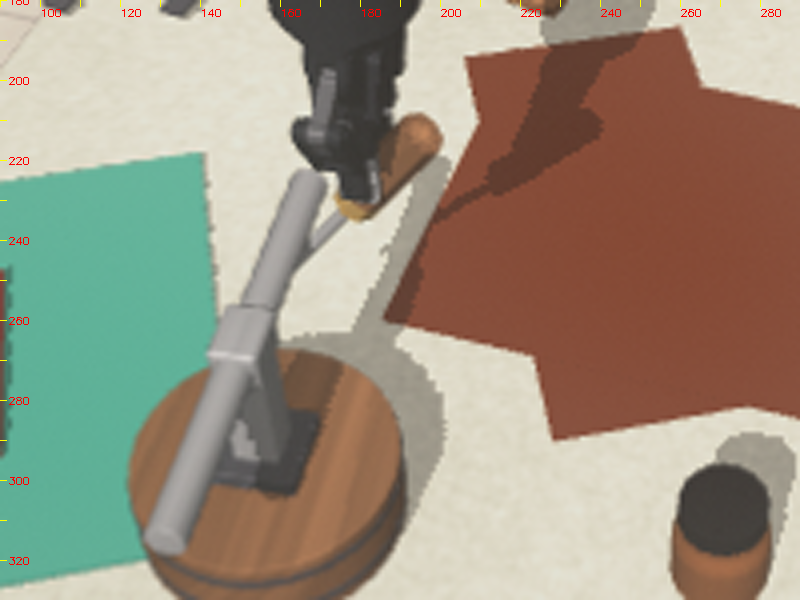

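View pics/w6.png

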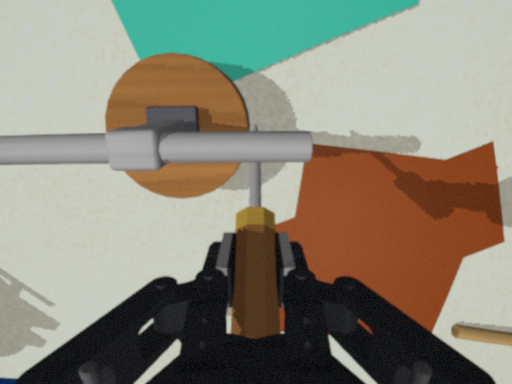

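It is rotating well: wrist view has the shank passing under the horn at about (256,150). I'll continue against the near side to vertical.

```bash
python3 -m jog '0 0 0 5 0.5 3.5 -1;0 0 0 10 1.1 6.7 -1;0 0 0 15 1.7 9.4 -1;0 0 0 20.7 2.3 11.7 -1;0 0 0 26.5 2.9 13.6 -1;0 0 0 32 3.5 15 -1;0 0 0 32 3.5 15 -1'
python3 - <<'E'
from h import *
import pickle
s=env.sense(); print(s["eef_pos"],s["orientation"],s["width"],s["ft_force"],s["time_s"])
a=eyes.get_image("side");crop(a,90,150,250,270,5,"s7.png")
a=eyes.get_image("wrist");cv2.imwrite("pics/w7.png",cv2.cvtColor(a["color"],cv2.COLOR_RGB2BGR))
E
```

```text
time_s: 9.07
eef_pos: [608.7, 193.3, 288.8]
orientation: [3.141, -0.001, 0.107]
ft_force: [-2.3, -1.0, -3.9]
width: 21.6
[608.70865228 193.31176021 288.82227962] [ 3.14138396e+00 -1.05794310e-03  1.06530665e-01] 21.649985708041573 [-2.29957552 -1.00825716 -3.86775754] 9.075
```

View pics/s7.png

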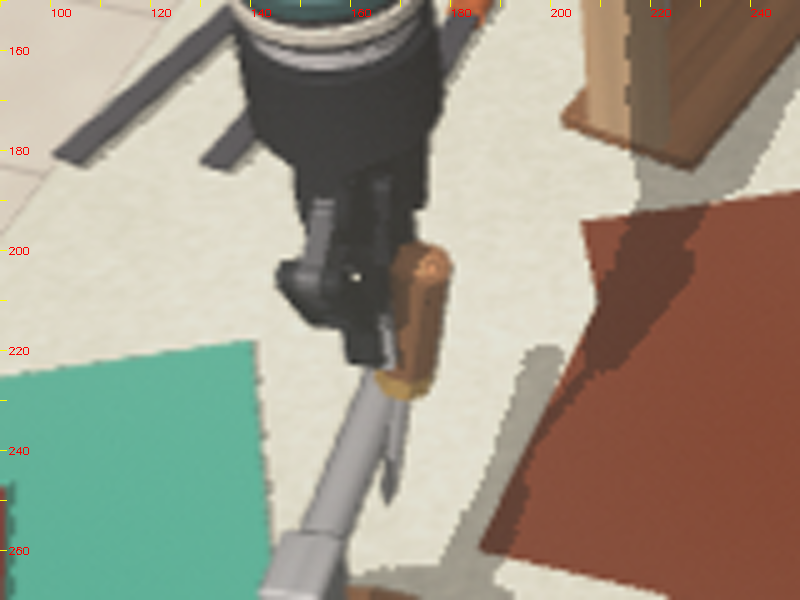

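View pics/w7.png

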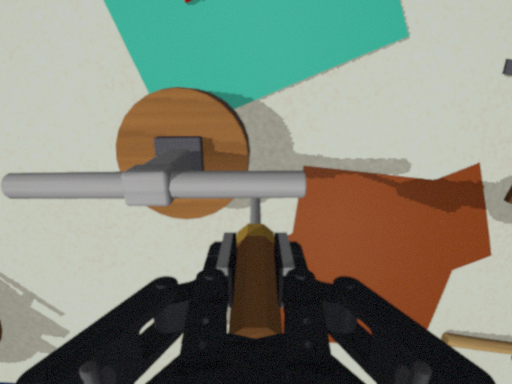

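Run:
```python
from h import *
s=eyes.get_image("side");w=eyes.get_image("wrist")
import pickle; pickle.dump((s,w),open("a7.pkl","wb"))
P=np.array([608.7,193.3,223.6])
for dz in (38,0,-35,-125): print(dz,proj(s,P+[0,0,dz]),proj(w,P+[0,0,dz]))
for t in (10,20):
    u=np.array([np.sin(np.radians(t))*.994,np.sin(np.radians(t))*.107,-np.cos(np.radians(t))])
    for dz in (-38,0,35,125): print(t,dz,proj(s,P+u*dz),proj(w,P+u*dz))
```

```text
38 [164.13991522 201.96240332] [254.68439201 300.1378395 ]
0 [166.08072235 214.86490893] [254.78966278 252.6682952 ]
-35 [167.78065698 226.18838395] [254.85188845 224.67489572]
-125 [171.80680233 253.09068876] [254.94318158 183.68953818]
10 -38 [167.28706691 202.5749078 ] [254.70710769 311.33582046]
10 0 [166.08072235 214.86490893] [254.78966278 252.6682952 ]
10 35 [165.01955544 225.64686286] [254.84067778 216.6882057 ]
10 125 [162.48932795 251.24703868] [254.91834599 162.28436515]
20 -38 [170.39518122 203.57009069] [254.73166714 319.73226521]
20 0 [166.08072235 214.86490893] [254.78966278 252.6682952 ]
20 35 [162.28886818 224.7848947 ] [254.82778849 209.3686295 ]
20 125 [153.26022242 248.37989297] [254.88915863 140.8501128 ]
```

The side view suggests the awl may have shifted in the grip: butt (176,202), shoulder (170.6,227.6) and tip (167.4,250.6), against (164,202), (168,226) and (172,253) if vertical and unshifted. I'll look closer.

Run:
```python
from h import *
import pickle; s,w=pickle.load(open("a7.pkl","rb"))
crop(w,190,170,320,350,4,"w7z.png"); crop(s,140,185,200,260,8,"s7z.png")
```

```text
(no output)
```

View pics/w7z.png

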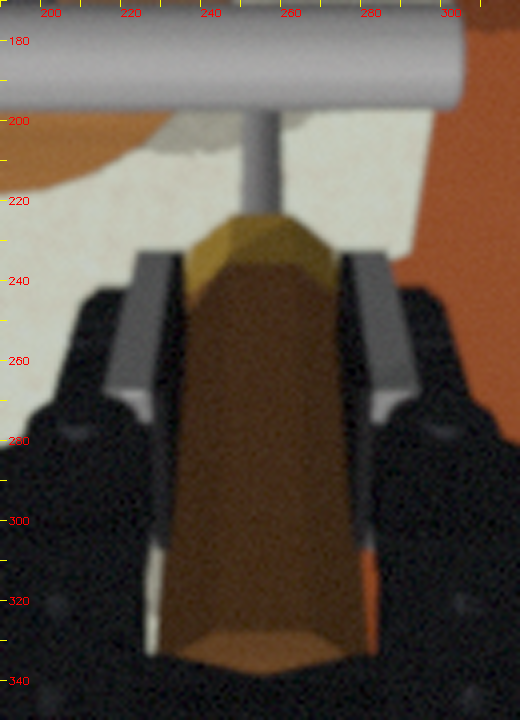

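View pics/s7z.png

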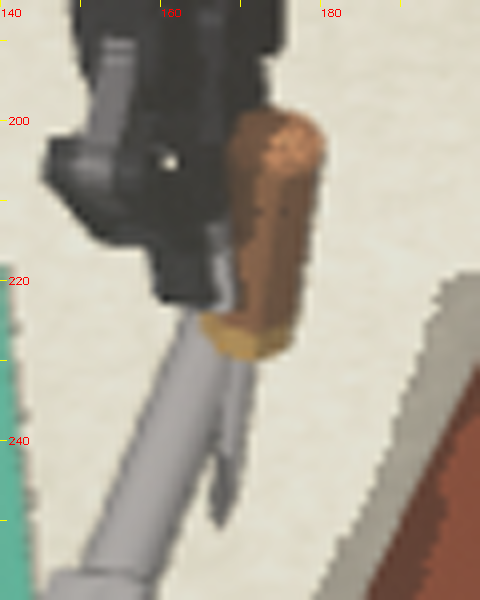

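Run:
```python
from h import *
from scipy.optimize import least_squares
import pickle; s,w=pickle.load(open("a7.pkl","rb"))
P=np.array([608.7,193.3,223.6]); e=np.array([.994,.107,0]); l=np.array([-.107,.994,0]); z=np.array([0,0,1.])
def pts(q):
    a,b,c,t=q; u=np.sin(t)*e-np.cos(t)*z; f=np.cos(t)*e+np.sin(t)*z; C=P+a*e+b*l+c*z
    return [(w,C+35*u+12*f,(256,223)),(w,C-38*u+12*f,(257,328)),(s,C-38*u,(176.2,202.5)),(s,C+125*u,(167.4,250.8)),(s,C+35*u,(171,227.8))]
F=lambda q:np.concatenate([proj(d,p)-uv for d,p,uv in pts(q)])
r=least_squares(F,[0,0,0,.1]); print(r.x,np.degrees(r.x[3]),r.fun.round(1))
for x in (-11,0,11): print(proj(s,P+l*14+e*x-8*z),proj(w,P+l*12+e*x-8*z))
```

```text
[-16.45279282  -0.88885632   0.50476954   0.22437543] 12.855765097232524 [ 0.2  0.2 -0.2 -0.2 -0.1  0.9 -0.5  0.3  0.7 -1.8]
[169.60858487 222.93102568] [234.54453071 261.5788372 ]
[164.51718842 222.23948595] [234.04321535 245.27279987]
[159.43490928 221.54944516] [233.52789178 228.15920646]
```

Run:
```python
from h import *
from scipy.optimize import least_squares
import pickle; s,w=pickle.load(open("a7.pkl","rb"))
e=np.array([.994,.107,0]); z=np.array([0,0,1.])
for P,bu,sh in (((463,180.3,115),(251.2,260.7),(218.2,257)),((549.,186.9,131.3),(213,249.5),(180.3,246.5)),((549.6,187.2,170.1),(212.5,234.3),(181.5,240)),((576.4,189.9,209.2),(196,213),(178,232.5))):
    P=np.array(P)
    def F(q):
        u=np.sin(q[1])*e-np.cos(q[1])*z; C=P+q[0]*e+q[2]*z
        return np.concatenate([proj(s,C-38*u)-bu,proj(s,C+35*u)-sh])
    r=least_squares(F,[0,1,0]); print(r.x.round(2),np.degrees(r.x[1]).round(1),r.fun.round(1))
```

```text
[ 1.28  1.53 -1.76] 87.8 [-0.4  0.   0.4 -0. ]
[ 1.68  1.51 -2.29] 86.5 [-0.5  0.1  0.5 -0.1]
[-2.05  1.17 -4.53] 67.0 [-0.8  0.5  0.9 -0.6]
[-10.36   0.59  -2.95] 34.0 [-0.7  1.2  0.7 -1.3]
```

The fit shows the awl turned 77° (13° short) but pushed about 16 mm back between the pads, so the grip is near the rear pad edge. Pressing further would risk losing it. I'll back off gently and check that the hold is stable.

```bash
python3 -m jog '0 0 0 -2 0 0 -1;0 0 0 -6 -0.6 0 -1;0 0 0 -14 -1.5 0 -1;0 0 0 -24 -2.5 0 -1;0 0 0 -34 -3.5 0 -1;0 0 0 -40 -4 0 -1;0 0 0 -40 -4 0 -1'
cat > fit.py <<'E'
from h import *
from scipy.optimize import least_squares
def fit(d_s,P,yaw,bu,sh,tip,w=None,wsh=None,wbu=None,pitch=0):
    e=np.array([np.cos(yaw),np.sin(yaw),0]); l=np.array([-e[1],e[0],0]); z=np.array([0,0,1.])
    def pts(q):
        a,b,c,t=q; u=np.sin(t)*e-np.cos(t)*z; f=np.cos(t)*e+np.sin(t)*z; C=P+a*e+b*l+c*z
        o=[(d_s,C-38*u,bu),(d_s,C+125*u,tip),(d_s,C+35*u,sh)]
        if wsh is not None: o+=[(w,C+35*u+12*f,wsh)]
        if wbu is not None: o+=[(w,C-38*u+12*f,wbu)]
        return o
    F=lambda q:np.concatenate([proj(d,p)-uv for d,p,uv in pts(q)])
    r=least_squares(F,[0,0,0,.1]); q=r.x
    u=np.sin(q[3])*e-np.cos(q[3])*z; C=P+q[0]*e+q[1]*l+q[2]*z
    print("a b c",q[:3].round(1),"tilt deg",np.degrees(q[3]).round(1),"res",r.fun.round(1)); print("C",C.round(1),"shoulder",(C+35*u).round(1),"tip",(C+125*u).round(1))
E
python3 - <<'E'
from h import *
import pickle
st=env.sense(); print(st["eef_pos"],st["orientation"],st["width"],st["ft_force"],st["time_s"])
a=eyes.get_image("side");w=eyes.get_image("wrist");pickle.dump((a,w,st),open("a8.pkl","wb"))
crop(a,150,170,230,260,7,"s8.png");crop(w,190,150,320,350,4,"w8.png")
E
```

```text
time_s: 10.15
eef_pos: [567.6, 189.4, 289.0]
orientation: [3.142, -0.001, 0.107]
ft_force: [-0.6, 0.2, -1.0]
width: 21.5
[567.61191417 189.36102523 289.00875538] [ 3.14153103e+00 -6.44768877e-04  1.07015628e-01] 21.4992141149307 [-0.5633663   0.16302919 -1.00194054] 10.15
```

View pics/s8.png

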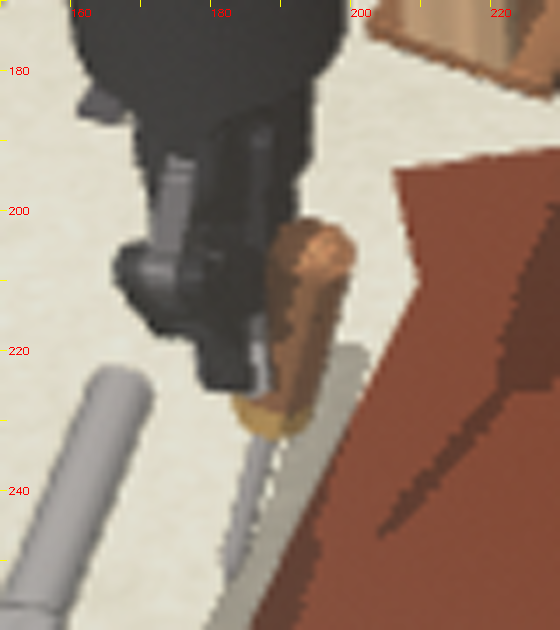

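View pics/w8.png

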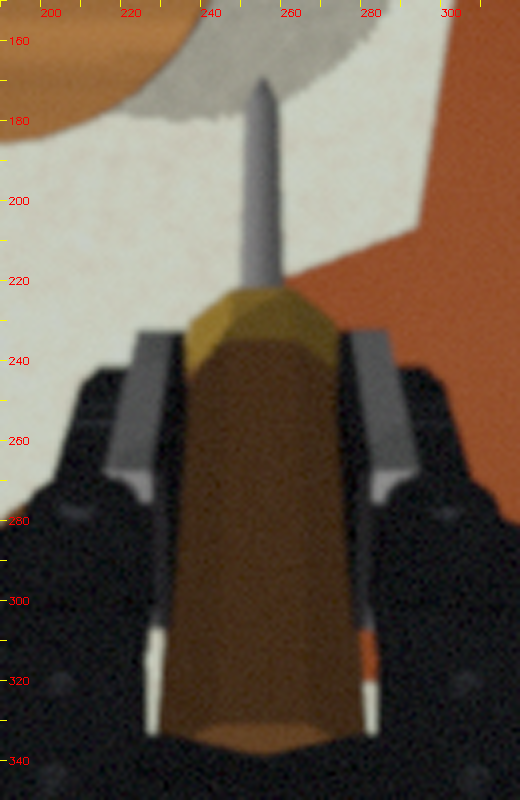

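Run:
```python
from fit import *
import pickle; a,w,st=pickle.load(open("a8.pkl","rb"))
P=np.array([567.9,189.4,289-65.2])
fit(a,P,.107,(197.1,206),(189.3,231),(183.3,252.6),w,(256,221.5),(257,331))
t,_=tri(a,(183.3,252.8),w,(255,170)); print(t,_)
```

```text
a b c [-17.2  -1.   -1.1] tilt deg 15.7 res [-0.3  0.9 -1.1  0.7  0.6 -2.1  0.3  0.8 -0.2 -0.4]
C [550.9 186.6 222.7] shoulder [560.3 187.6 189. ] tip [584.5 190.2 102.3]
[582.51211984 190.25700155 104.24557653] 2.0786005938590275
```

The hold is stable after backing off (tilt 15.7°, shift −17 mm), and the pads still cover about half the flat. I'll carry it to a standoff in front of the rack, then remove the remaining tilt with the wrist.

```bash
python3 -m jog '0 0 -0.02 -2 -20 0 -1;0 0 -0.06 -6 -60 0 -1;0 0 -0.1 -10 -110 0 -1;0 0 -0.14 -15 -160 0 -1;0 0 -0.18 -20 -210 0 -1;0 0 -0.22 -25 -260 0 -1;0 0 -0.26 -30 -310 0 -1;0 0 -0.287 -35 -355 0 -1'; python3 -m jog '0 0 0 -3 -40 0 -1;0 0 0 -6 -70 0 -1;0 0 0 -9 -90 0 -1;0 0 0 -10 -97 0 -1;0 0 0 -10 -97 0 -1'
python3 - <<'E'
from h import *
import pickle
st=env.sense(); print(st["eef_pos"],st["orientation"],st["width"],st["ft_force"],st["time_s"])
a=eyes.get_image("side");w=eyes.get_image("wrist");t=eyes.get_image("top");pickle.dump((a,w,t,st),open("a9.pkl","wb"))
crop(a,190,80,310,200,5,"s9.png");cv2.imwrite("pics/w9.png",cv2.cvtColor(w["color"],cv2.COLOR_RGB2BGR)); crop(t,300,100,440,220,5,"t9.png")
E
```

```text
time_s: 11.25
eef_pos: [532.0, -168.6, 288.7]
orientation: [3.141, -0.0, -0.183]
ft_force: [0.1, 0.3, -1.2]
width: 21.7
time_s: 11.88
eef_pos: [522.9, -262.6, 288.7]
orientation: [-3.141, 0.0, -0.181]
ft_force: [0.5, 0.0, -1.4]
width: 21.6
[ 522.92579093 -262.580407    288.65834112] [-3.14113078e+00  1.85375339e-04 -1.80533948e-01] 21.612377430495876 [ 0.50412205  0.01919568 -1.40374231] 11.875
```

View pics/s9.png

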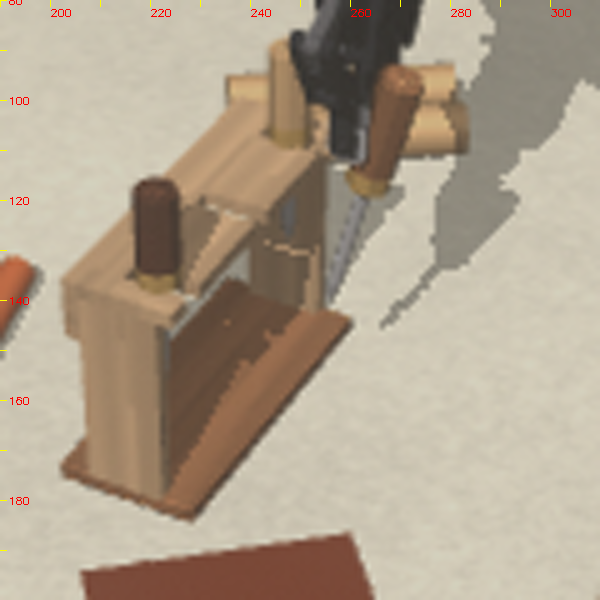

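View pics/w9.png

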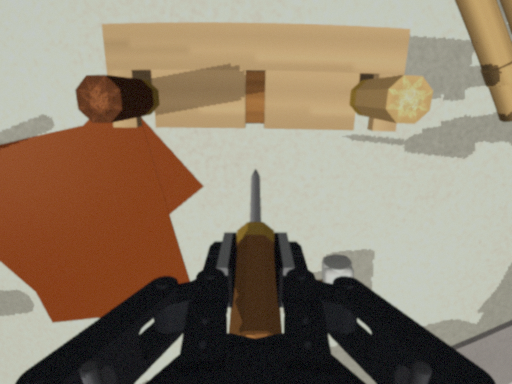

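View pics/t9.png

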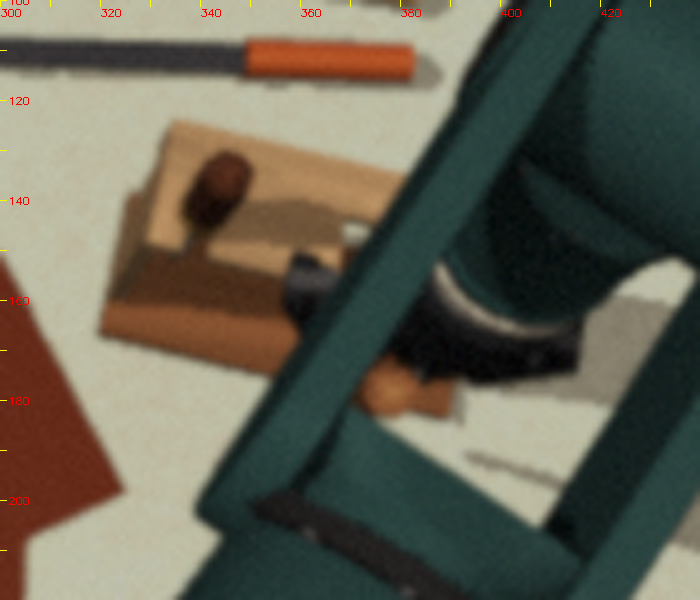

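The wrist view shows the slot clearly (columns 246–266, mouth about row 124, closed end about row 70) with the awl tip at (255,170).

Run:
```python
from fit import *
import pickle; a,w,t,st=pickle.load(open("a9.pkl","rb"))
crop(w,90,10,450,140,2,"w9b.png"); crop(w,225,55,285,135,8,"w9z.png")
crop(a,240,80,290,150,8,"s9z.png")
```

```text
(no output)
```

View pics/w9z.png

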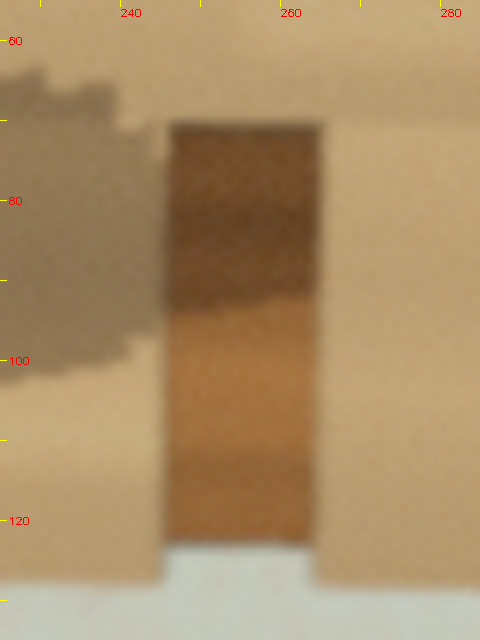

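View pics/s9z.png

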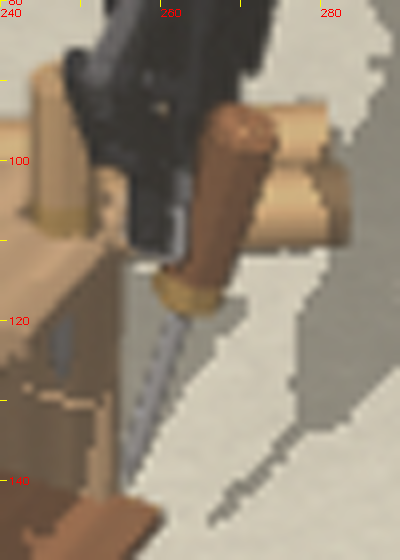

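Run:
```python
from fit import *
import pickle; a,w,t,st=pickle.load(open("a9.pkl","rb"))
p=[plane(w,uv,150) for uv in ((244.8,127.7),(263.4,128.2),(246,70),(265,70.5))]
for q in p: print(q.round(1))
f=(p[0]+p[1])/2;b=(p[2]+p[3])/2; v=(b-f); print("mouth",f.round(1),"end",b.round(1),np.linalg.norm(v),"yaw",np.arctan2(v[1],v[0])); v/=np.linalg.norm(v)
print("slot pt from mouth",(f+24*v).round(1),"from end",(b-16*v).round(1))
for uv in ((105,25),(409,29),(395,131)): print(plane(w,uv,150).round(1))
P=np.array([522.9,-262.6,288.7-65.2])
fit(a,P,-.181,(270.3,97),(263.2,117.5),(255.5,140.5),w,(256,222),(257,331))
print(tri(a,(255.5,140.5),w,(255.3,170)))
```

```text
[ 583.1 -265.4  150. ]
[ 580.3 -278.7  150. ]
[ 621.8 -273.7  150. ]
[ 619.2 -286.5  150. ]
mouth [ 581.7 -272.   150. ] end [ 620.5 -280.1  150. ] 39.59426382689636 yaw -0.20538475368231923
slot pt from mouth [ 605.2 -276.9  150. ] from end [ 604.8 -276.8  150. ]
[ 668.9 -185.2  150. ]
[ 629.6 -387.8  150. ]
[ 561.5 -374.9  150. ]
a b c [-16.3  -0.3   0.3] tilt deg 15.1 res [ 0.6 -0.1 -0.2 -0.6  0.4 -0.4  0.3  0.2 -0.3 -0.2]
C [ 506.8 -259.9  223.8] shoulder [ 515.8 -261.6  190. ] tip [ 538.9 -265.8  103.1]
(array([ 537.89761417, -264.82145822,  102.05200053]), np.float64(0.4629454862201461))
```

Slot point is (605,−277) with yaw −0.19; width 13.3 and depth 39.6 check out. The awl is stable at 15.1° tilt. I'll pitch the wrist to bring it vertical and lower to entry height.

```bash
python3 -m jog '0.008 0.043 0 3 0 -5 -1;0.016 0.086 0 6 -0.5 -10 -1;0.025 0.13 0 8 -0.7 -15 -1;0.033 0.173 0 11 -1 -20 -1;0.041 0.216 0 14 -1.2 -26 -1;0.049 0.259 0 16 -1.5 -31 -1;0.049 0.259 0 16 -1.5 -31 -1'
python3 - <<'E'
from h import *
import pickle
st=env.sense(); print(st["eef_pos"],st["orientation"],st["width"],st["ft_force"],st["time_s"])
a=eyes.get_image("side");w=eyes.get_image("wrist");pickle.dump((a,w,st),open("a10.pkl","wb"))
crop(a,230,80,300,160,8,"s10.png");cv2.imwrite("pics/w10.png",cv2.cvtColor(w["color"],cv2.COLOR_RGB2BGR))
E
```

```text
time_s: 12.9
eef_pos: [539.4, -264.1, 256.2]
orientation: [-3.139, 0.266, -0.179]
ft_force: [-0.0, 0.9, -0.9]
width: 21.2
[ 539.35333975 -264.12556136  256.23039135] [-3.13903294  0.26643363 -0.17947243] 21.22626472941042 [-0.0488052   0.85157259 -0.92192475] 12.9
```

View pics/s10.png

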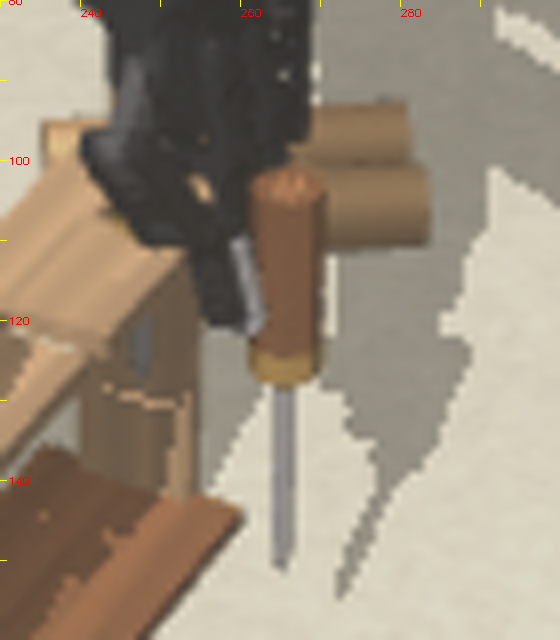

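View pics/w10.png

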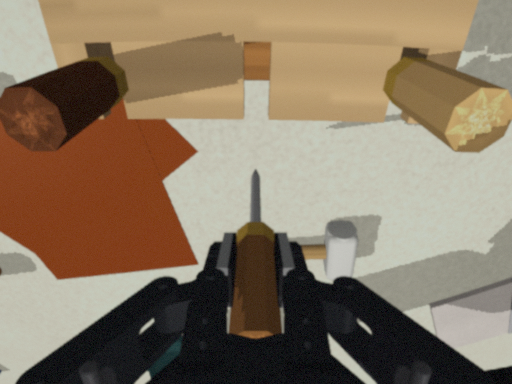

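Run:
```python
from fit import *
import pickle; a,w,st=pickle.load(open("a10.pkl","rb"))
yaw=-.185;e=np.array([np.cos(yaw),np.sin(yaw),0])
P=np.array([539.4,-264.1,256.2])
fit(a,P,yaw,(265.6,103.3),(265.6,126.5),(265.2,150.8),w,(256,222.5),(257,331))
fit(a,P,yaw,(265.6,103.3),(265.6,126.5),(265.2,150.8))
p=[plane(w,uv,150) for uv in ((244.5,118.5),(269,120),(244,42),(271,42))]
for q in p: print(q.round(1))
```

```text
a b c [-31.3  -1.  -56.1] tilt deg -1.1 res [ 0.7 -0.2  0.1  0.2  0.3 -1.   0.4 -0.1 -0.4 -0.1]
C [ 508.4 -259.3  200.1] shoulder [ 507.8 -259.2  165.1] tip [ 506.2 -258.9   75.1]
a b c [-24.6 -12.7 -66.8] tilt deg -1.7 res [ 0.1  0.3  0.   0.3 -0.1 -0.7]
C [ 512.9 -272.   189.4] shoulder [ 511.9 -271.8  154.4] tip [ 509.3 -271.4   64.5]
[ 583.3 -266.1  150. ]
[ 579.9 -279.5  150. ]
[ 621.7 -273.6  150. ]
[ 619.3 -286.6  150. ]
```

The awl is now vertical within about 1°, with the shoulder at (508,−259,165), on the slot line within about 1 mm. I'll approach the mouth.

```bash
python3 -m jog '0 0 0 12 -2.4 0 -1;0 0 0 26 -5 0 -1;0 0 0 40 -7.8 0 -1;0 0 0 52 -10 0 -1;0 0 0 58 -11.2 0 -1;0 0 0 58 -11.2 0 -1'
python3 - <<'E'
from h import *
import pickle
st=env.sense(); print(st["eef_pos"],st["orientation"],st["width"],st["ft_force"],st["time_s"])
a=eyes.get_image("side");w=eyes.get_image("wrist");pickle.dump((a,w,st),open("a11.pkl","wb"))
crop(a,200,70,290,160,6,"s11.png");crop(w,180,0,330,200,4,"w11.png")
E
```

```text
time_s: 13.75
eef_pos: [597.4, -275.4, 257.7]
orientation: [-3.14, 0.263, -0.18]
ft_force: [-0.7, 0.0, -1.9]
width: 21.5
[ 597.35762813 -275.42875096  257.69707001] [-3.13991868  0.26343784 -0.17987265] 21.515191288488044 [-0.69822109  0.03278833 -1.85421446] 13.75
```

View pics/s11.png

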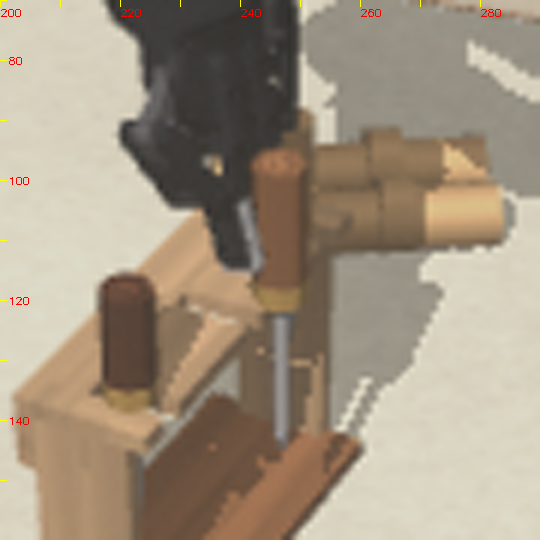

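View pics/w11.png

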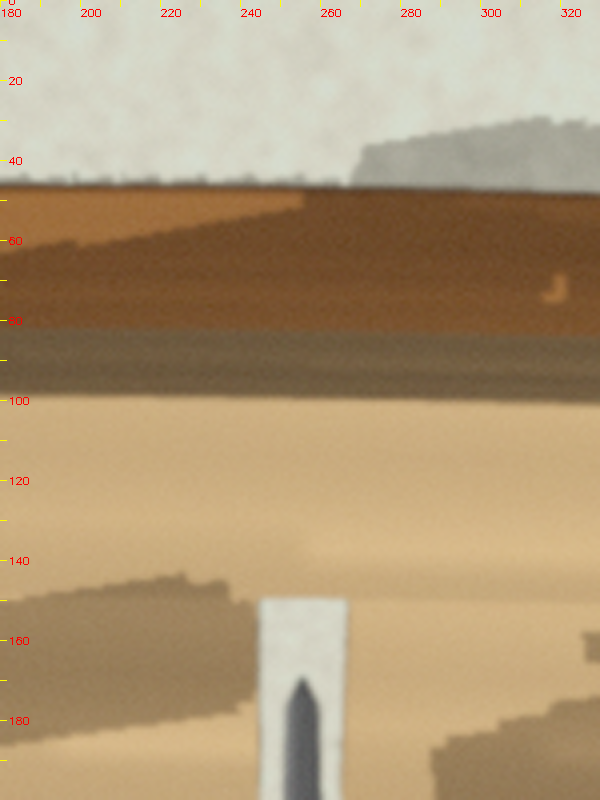

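Wrist view: the shank at column 255.5 is centred in the slot (245–265). I'll move in.

```bash
python3 -m jog '0 0 0 8 -1.5 0 -1;0 0 0 17 -3.2 0 -1;0 0 0 26 -4.9 0 -1;0 0 0 35 -6.6 0 -1;0 0 0 41 -7.8 0 -1;0 0 0 41 -7.8 0 -1'
python3 - <<'E'
from h import *
import pickle
st=env.sense(); print(st["eef_pos"],st["orientation"],st["width"],st["ft_force"],st["time_s"])
a=eyes.get_image("side");w=eyes.get_image("wrist");pickle.dump((a,w,st),open("a12.pkl","wb"))
crop(a,200,70,280,160,7,"s12.png");crop(w,180,140,330,350,3,"w12.png")
E
```

```text
time_s: 14.6
eef_pos: [638.5, -283.2, 257.3]
orientation: [-3.14, 0.264, -0.18]
ft_force: [-0.2, 1.9, 0.3]
width: 21.6
[ 638.46329445 -283.19940379  257.25620593] [-3.13973746  0.26400182 -0.17977388] 21.625875842909846 [-0.15269091  1.87103128  0.31541087] 14.6
```

View pics/s12.png

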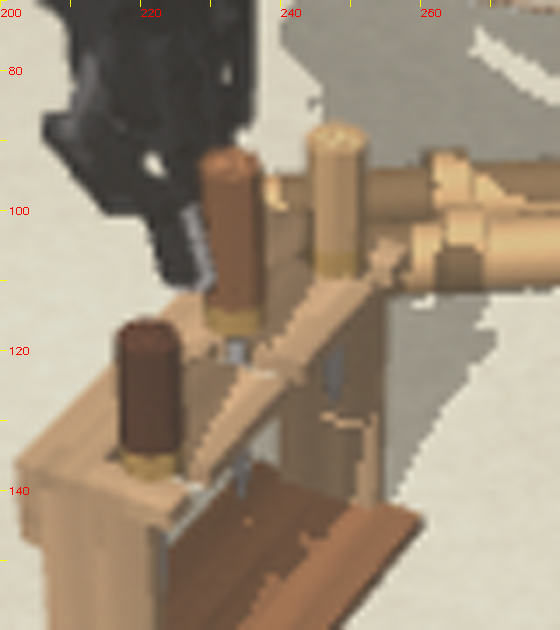

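View pics/w12.png

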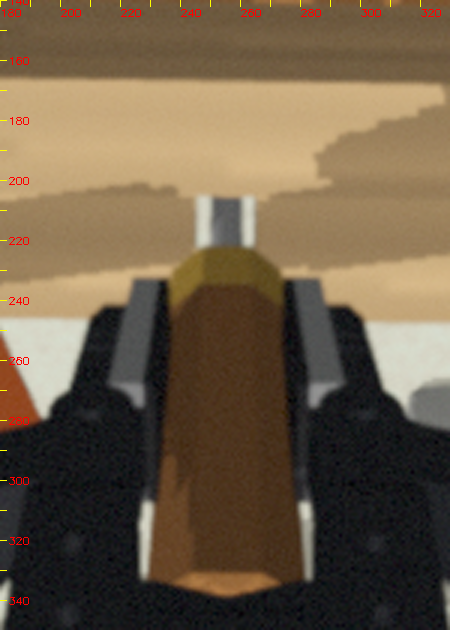

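The shank is centred in the slot (250–261 within 245–265) and the shoulder is about 16 mm above the board. Lowering.

```bash
python3 -m jog '0 0 0 0 0 -3 -1;0 0 0 0 0 -6 -1;0 0 0 0 0 -9 -1;0 0 0 0 0 -11 -1;0 0 0 0 0 -12 -1;0 0 0 0 0 -12 -1'
python3 - <<'E'
from h import *
import pickle
st=env.sense(); print(st["eef_pos"],st["orientation"],st["width"],st["ft_force"],st["time_s"])
a=eyes.get_image("side");w=eyes.get_image("wrist");pickle.dump((a,w,st),open("a13.pkl","wb"))
crop(a,200,70,280,160,7,"s13.png");crop(w,180,140,330,350,3,"w13.png")
E
```

```text
time_s: 15.45
eef_pos: [638.0, -283.1, 245.6]
orientation: [-3.14, 0.264, -0.18]
ft_force: [0.1, 0.5, -1.1]
width: 21.3
[ 638.01581975 -283.14171663  245.63284705] [-3.1398206   0.26371143 -0.17995283] 21.33634534563688 [ 0.10148722  0.54791055 -1.10121612] 15.45
```

View pics/s13.png

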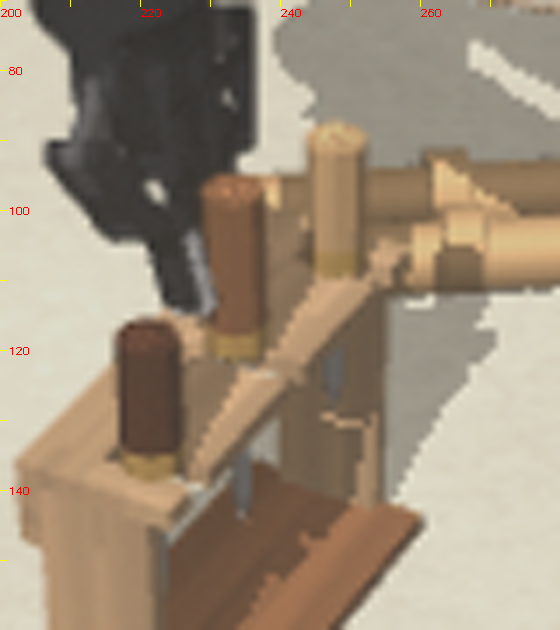

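View pics/w13.png

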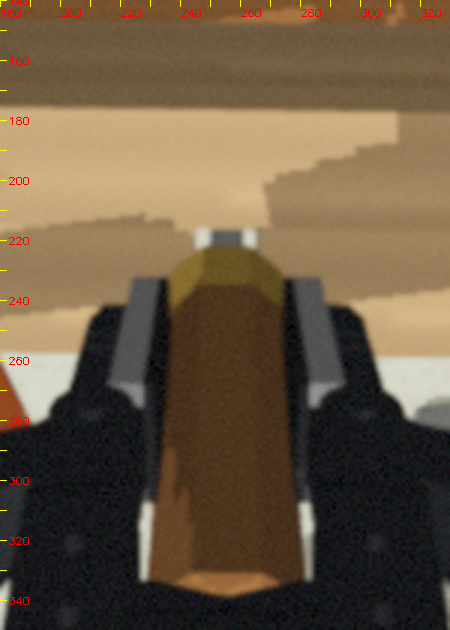

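Run:
```python
from fit import *
import pickle; a,w,st=pickle.load(open("a13.pkl","rb"))
for z in (150,153,156): 
    S=np.array([607,-278,z]); e=np.array([.983,-.185,0])
    print(z,proj(a,S),"butt",proj(a,S+[0,0,73]),"near edge side",proj(a,S+[0.18*12,12,0]),"wrist front",proj(w,S+12*e))
T=[proj(a,np.array([605,-277,150])+80*s*np.array([.185,.983,0])) for s in (1,-1)]; print(T)
print(tri(a,(233.5,95.2),w,(255.5,333)))
fit(a,np.array([607.,-278,189]),-.185,(233.3,96.7),(233.5,119.8),(234.3,143.8),w,(256,222.3),(256,331))
```

```text
150 [234.01096384 120.15697699] butt [233.73361096  98.31104134] near edge side [232.03920624 122.34976787] wrist front [255.95302494 218.44300095]
153 [234.00001167 119.29027186] butt [233.72170786  97.37820517] near edge side [232.02528385 121.48143407] wrist front [255.95547856 221.44767054]
156 [233.98902274 118.42099548] butt [233.70976302  96.44248357] near edge side [232.01131532 120.61051089] wrist front [255.95798532 224.53466531]
[array([221.01935843, 135.28507158]), array([247.15964756, 106.69910346])]
(array([ 611.24948812, -281.2926963 ,  226.51315792]), np.float64(7.986451782147138))
a b c [ 0.7  0.  -0. ] tilt deg -0.8 res [ 0.   0.3  0.3  0.3  0.4 -0.8 -0.1 -0.3 -0.   0.1]
C [ 607.7 -278.1  189. ] shoulder [ 607.2 -278.   154. ] tip [ 606.  -277.8   64. ]
```

The shoulder is now about 4 mm above the board. Lowering in small steps to contact.

```bash
python3 -m jog '0 0 0 0 0 -1 -1;0 0 0 0 0 -2 -1;0 0 0 0 0 -2.5 -1;0 0 0 0 0 -2.5 -1'; python3 -m jog '0 0 0 0 0 -0.7 -1;0 0 0 0 0 -0.7 -1'; python3 -m jog '0 0 0 0 0 -0.7 -1;0 0 0 0 0 -0.7 -1'
```

```text
time_s: 16.05
eef_pos: [638.0, -283.1, 243.1]
orientation: [-3.14, 0.264, -0.18]
ft_force: [0.8, -0.3, -0.4]
width: 21.3
time_s: 16.3
eef_pos: [638.0, -283.1, 242.4]
orientation: [-3.14, 0.264, -0.18]
ft_force: [-0.5, 0.1, -0.6]
width: 21.4
time_s: 16.55
eef_pos: [638.0, -283.1, 241.7]
orientation: [-3.14, 0.264, -0.18]
ft_force: [-0.2, 0.6, -1.6]
width: 21.4
```

```bash
python3 -m jog '0 0 0 0 0 -0.7 -1;0 0 0 0 0 -0.7 -1'; python3 -m jog '0 0 0 0 0 -0.7 -1;0 0 0 0 0 -0.7 -1'
python3 - <<'E'
from h import *
import pickle
st=env.sense(); print(st["eef_pos"],st["width"],st["ft_force"],st["moment"],st["time_s"])
a=eyes.get_image("side");w=eyes.get_image("wrist");pickle.dump((a,w,st),open("a14.pkl","wb"))
crop(a,200,70,280,160,7,"s14.png");crop(w,180,140,330,350,3,"w14.png")
E
```

```text
time_s: 16.8
eef_pos: [638.0, -283.1, 241.0]
orientation: [-3.14, 0.264, -0.18]
ft_force: [-1.0, -0.1, -0.3]
width: 21.6
time_s: 17.05
eef_pos: [638.0, -283.1, 240.9]
orientation: [-3.14, 0.263, -0.18]
ft_force: [-0.0, 0.4, 1.1]
width: 21.3
[ 638.01550734 -283.13191417  240.89845265] 21.327736033276533 [-0.04391332  0.41003934  1.07620334] [-0.00169587 -0.04215478 -0.07765051] 17.05
```

View pics/s14.png

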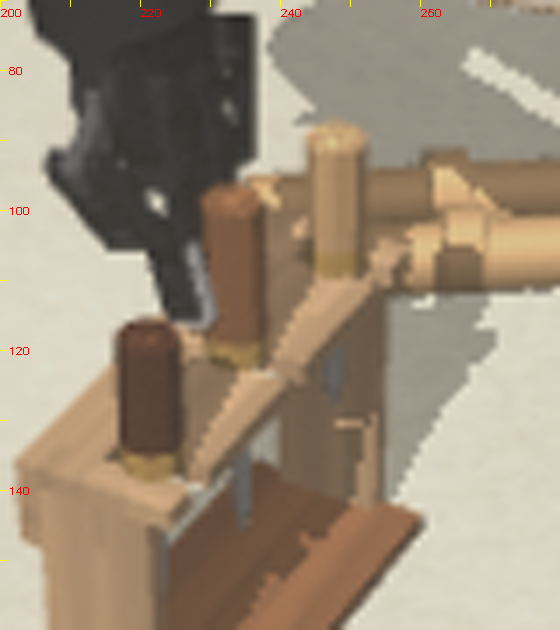

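View pics/w14.png

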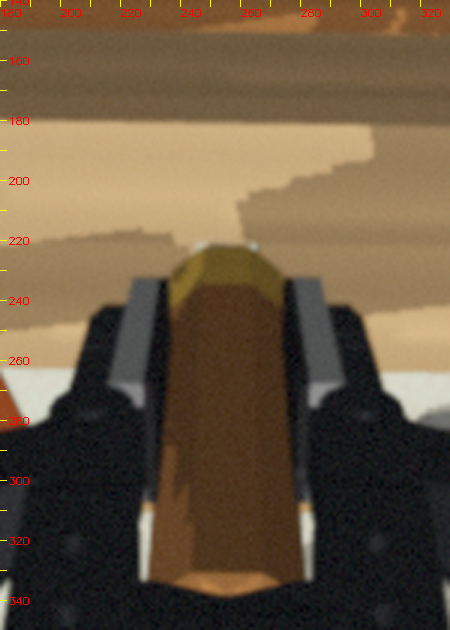

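Last step moved only 0.1 mm and force rose by about 2 N, so contact looks likely. One more small step to confirm.

```bash
python3 -m jog '0 0 0 0 0 -0.7 -1;0 0 0 0 0 -0.7 -1'; python3 -m jog '0 0 0 0 0 -0.7 -1;0 0 0 0 0 -0.7 -1'
```

```text
time_s: 17.4
eef_pos: [638.0, -283.1, 240.8]
orientation: [-3.14, 0.263, -0.18]
ft_force: [-1.3, 0.2, 4.3]
width: 21.2
time_s: 17.65
eef_pos: [638.0, -283.1, 240.8]
orientation: [-3.14, 0.262, -0.18]
ft_force: [-0.2, 0.7, 6.3]
width: 21.4
```

Contact is confirmed (fz −1 → +6 N with no further descent). Releasing.

```bash
python3 -m jog '0 0 0 0 0 1 -1;0 0 0 0 0 1.5 -0.5;0 0 0 0 0 1.5 -0.2;0 0 0 0 0 1.5 0.1;0 0 0 0 0 1.5 0.1;0 0 0 0 0 1.5 0.1'
python3 - <<'E'
from h import *
st=env.sense(); print(st["eef_pos"],st["width"],st["ft_force"],st["time_s"])
a=eyes.get_image("side");w=eyes.get_image("wrist")
crop(a,200,70,280,160,7,"s15.png");crop(w,180,140,330,350,3,"w15.png")
E
```

```text
time_s: 18.4
eef_pos: [638.0, -283.2, 240.1]
orientation: [-3.14, 0.264, -0.18]
ft_force: [-0.7, -0.3, 0.4]
width: 47.1
[ 638.0406899  -283.15142725  240.1192117 ] 47.13012169230398 [-0.67440008 -0.269781    0.38255624] 18.4
```

View pics/s15.png

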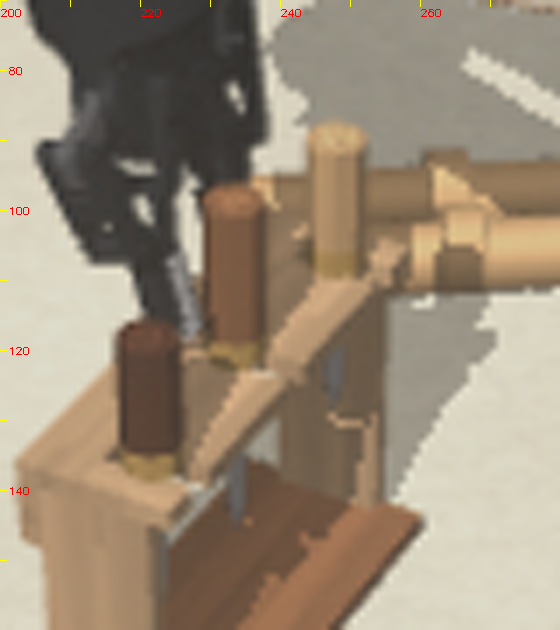

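View pics/w15.png

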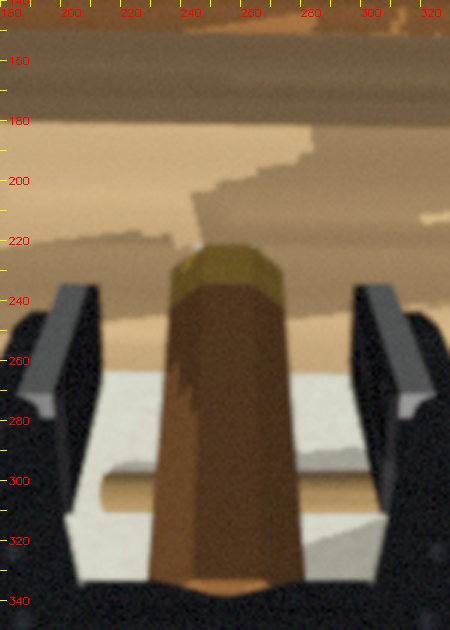

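The awl stands free between the open pads. Withdrawing along the tool axis.

```bash
python3 -m jog '0 0 0 2.5 -0.5 10 0.1;0 0 0 8 -1.5 30 0.1;0 0 0 16 -3 60 0.1;0 0 0 24 -4.5 90 0.1;0 0 0 24 -4.5 115 0.1;0 0 0 24 -4.5 120 0.1'; python3 -m jog '0 0 0 -30 30 20 0.1;0 0 0 -70 70 20 0.1;0 0 0 -110 110 20 0.1;0 0 0 -140 150 20 0.1;0 0 0 -150 180 20 0.1;0 0 0 -150 180 20 0.1'
python3 - <<'E'
from h import *
import pickle
st=env.sense(); print(st["eef_pos"],st["width"],st["ft_force"],st["time_s"])
a=eyes.get_image("side");t=eyes.get_image("top");pickle.dump((a,t),open("a16.pkl","wb"))
crop(a,195,70,285,190,6,"s16.png");crop(t,310,110,430,200,6,"t16.png")
for n,d in (("s16f",a),("t16f",t)): cv2.imwrite(f"pics/{n}.png",cv2.cvtColor(d["color"],cv2.COLOR_RGB2BGR))
E
```

```text
time_s: 19.25
eef_pos: [662.3, -287.7, 364.0]
orientation: [3.142, 0.258, -0.18]
ft_force: [-0.7, -0.3, -1.1]
width: 47.1
time_s: 20.0
eef_pos: [511.0, -105.8, 380.9]
orientation: [-3.14, 0.263, -0.177]
ft_force: [0.4, -0.6, -0.2]
width: 47.2
[ 510.97972056 -105.8355676   380.89002476] 47.20721650913423 [ 0.37824814 -0.57395449 -0.20592494] 20.0
```

View pics/s16.png

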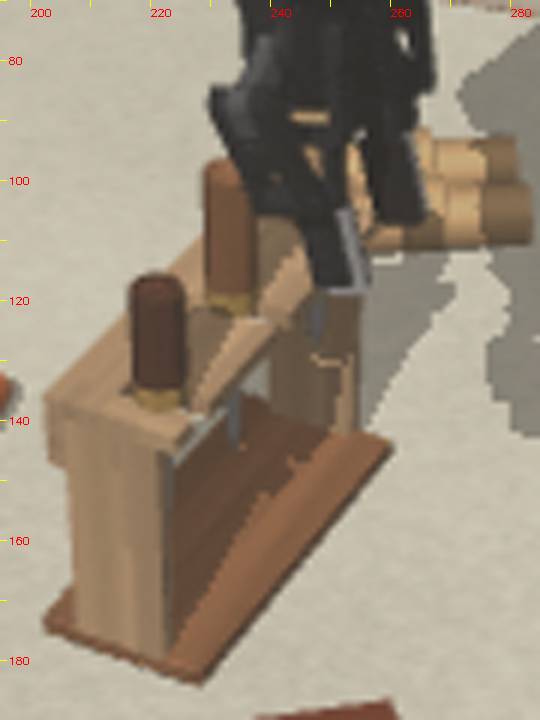

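View pics/t16f.png

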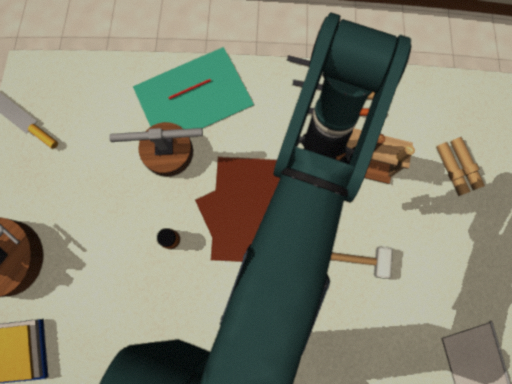

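View pics/s16f.png

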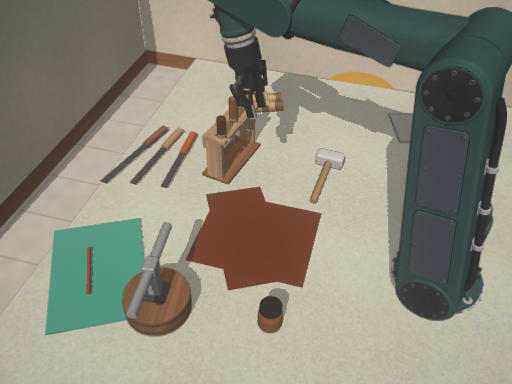

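Arm still blocks the view of the rack. I'll move farther away for the last check.

```bash
python3 -m jog '0 0 0 -20 40 0 0.1;0 0 0 -50 95 0 0.1;0 0 0 -80 150 0 0.1;0 0 0 -110 205 0 0.1;0 0 0 -120 250 0 0.1;0 0 0 -130 280 0 0.1;0 0 0 -130 280 0 0.1'
python3 - <<'E'
from h import *
import pickle
st=env.sense(); print(st["eef_pos"],st["width"],st["ft_force"],st["time_s"])
a=eyes.get_image("side");t=eyes.get_image("top");pickle.dump((a,t),open("a17.pkl","wb"))
crop(a,195,70,285,190,6,"s17.png");crop(t,310,110,430,200,6,"t17.png")
T0,S0=pickle.load(open("ts0.pkl","rb"))
d=cv2.absdiff(t["color"],T0["color"]).max(2)
for n,(x0,y0,x1,y1) in dict(mallet=(310,240,400,285),jar=(150,222,185,255)).items(): print(n,"top changed px",int((d[y0:y1,x0:x1]>40).sum()))
d=cv2.absdiff(a["color"],S0["color"]).max(2)
for n,(x0,y0,x1,y1) in dict(toolL=(214,114,226,139),toolR=(242,87,252,110),jar=(255,295,285,335),mallet=(308,145,348,203)).items(): print(n,"side changed px",int((d[y0:y1,x0:x1]>40).sum()))
E
```

```text
time_s: 20.98
eef_pos: [382.3, 173.1, 380.1]
orientation: [-3.14, 0.264, -0.178]
ft_force: [-0.1, -0.8, -0.4]
width: 46.6
[382.30788854 173.09000335 380.08752141] 46.617201750155616 [-0.12950096 -0.82585459 -0.41391502] 20.975
mallet top changed px 969
jar top changed px 516
toolL side changed px 0
toolR side changed px 227
jar side changed px 0
mallet side changed px 684
```

View pics/s17.png

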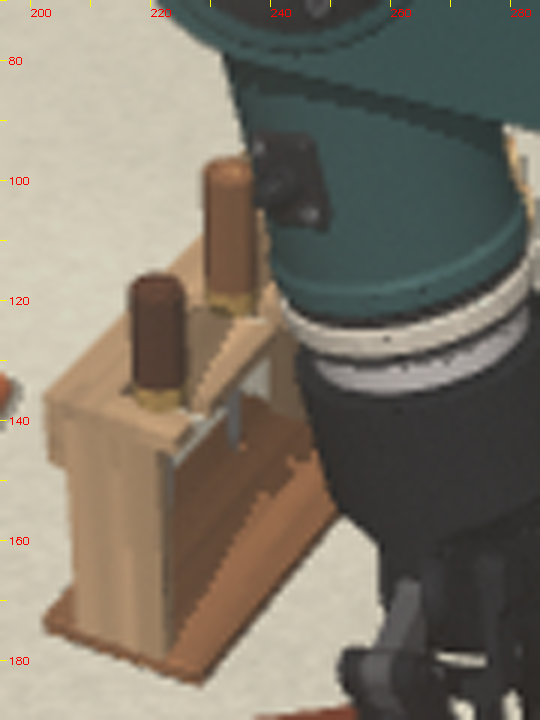

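View pics/t17.png

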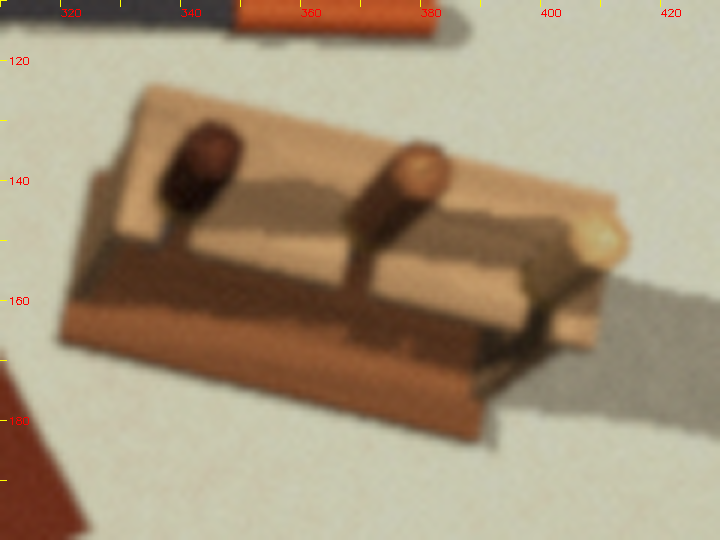

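Run:
```python
from h import *
import pickle
a,t=pickle.load(open("a17.pkl","rb"))
print("butt",plane(t,(380,138.5),223).round(1),"side butt tri",tri(t,(380,138.5),a,(226.3+5.5,97.5)))
print("shoulder base", [proj(a,(607,-278,z)).round(1).tolist() for z in (150,223)])
env.finish_job()
```

```text
butt [ 609.1 -277.6  223. ] side butt tri (array([ 610.47825526, -277.11532603,  224.63878503]), np.float64(3.768933692298921))
shoulder base [[234.0, 120.2], [233.7, 98.3]]
the job is handed in; nothing more can be done
```

The awl hangs point-down in the middle slot of the rack with its shoulder on the board, and I handed the job in at about 21 s of the 64 s. I gripped it by the handle and pressed the shank against the underside and then the near side of the right horn. I took it in from the open front and let go only after contact, which showed as force rising about 7 N with no further descent.

**Last checks that passed**
- After the release the awl stood upright like its neighbours, with the butt at about (609, −278, 223). The height matches a shoulder resting on the 150 mm board.
- My last measurement of the shoulder, 4 mm above the board just before the final lowering, put it at about (607, −278). That is about 26 mm in from the front edge and near the slot's centre line.
- The +y hanging tool (side view) shows no changed pixels. The −y tool looks unmoved in the top view. In the side view the jar shows no changed pixels.

**What failed or disagreed**
- **Turn cut short:** the horn turned the awl only about 75–77° within the fingers. While turning, it slid about 16 mm back between the pads, so I stopped pressing there. I took out the last 15° by pitching the wrist, which brought it to within about 1° of vertical.
- **Butt position:** the two-camera estimate of the butt left a gap of about 4 mm between the rays, with a height of 225 mm.
- **Checks the arm spoiled:** the before/after comparison of the mallet could not be used, because the arm or its shadow covered it in both views. The same went for the jar from the top and the −y tool from the side. I did see the mallet and jar looking unmoved in the previous pictures.

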